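Pack the second sample pot and stack the stack-nest totes

ROBOT

A 6-joint arm with a two-finger parallel gripper is mounted at the origin on a cart in front of the work surface, level with it; the furniture and walls round the work are solid. World frame = base frame: x ahead of the robot, y to its left, z up, the work surface at z = 0. Lengths are in m, angles in rad, forces in N, time in s.
With the tool pointing down it reaches from about 0.375 to 0.825 m from the base axis. Payload 5.5 kg.
Tool frame: the origin (TCP) lies on the centre line of the jaws, within the pads' length; the fingertips stand 11 mm ahead of it and the grasp point (between the pads) lies 8 mm behind it; z points along the fingers, x is the direction in which the jaws open and shut, and the axes are right-handed (so a half turn about z gives the same grasp; the last joint's range is limited). The gripper opens to 85 mm and grips with 20 to 120 N. Pads are 22 mm wide; open, the fingers measure 114 mm over their backs; the gripper's body (76 mm by 85 mm) begins 54 mm behind the grasp point. The pads swing forward as they close: fully open they stand 13 mm farther back than shut.
Start: joints at [-1.224, 0.314, -0.047, 1.21, 0, 1.571], TCP at [0.204, -0.564, 0.242] pointing down, gripper open.
Joint ranges: [-2.67, 2.67], [-0.69, 1.73], [-1.03, 1.25], [-2.08, 2.16], [-1.42, 1.45], [-3.14, 3.14]. Speed limits (rad/s): [2.39, 2.39, 3.01, 3.14, 3.14, 3.14].

INTERFACE

Orientations are given as a 3x3 rotation matrix whose columns are the frame's x, y, z axes.
In Python, from rig import env gives the robot as it stands.
- The arm moves only by the shell command python3 -m jog 'ROWS' [FORCE]. ROWS is JSON, one flat list of numbers, 5 for each row, row after row: the opening, from -1 (shut) to 1 (fully open), then the shift along the world's x, y, z in m, then the turn about the world's z in rad. A call has 1 to 12 rows; each row shifts and turns the pose as measured when the row begins; what a row does not reach is not made up. A row lasts 1/8 s, in which the tool goes at most 62.5 mm and 10.7 degrees, less where a joint would pass 70% of its speed; a pose out of reach is approached as far as the arm can. A call is refused whole if a number of a shift passes 0.0625 or a number of a turn 0.188, either way. A call with a gripper value outside its range is refused whole. The fingers move at their own pace and stop on an object; FORCE is the grip in N (left out, the last holds). Time passes only in rows, so rows that do not move let the fingers close. It gives the time, the measured TCP pose, the force and the opening at its end, in the units of the state.
- env.read_state(): the state, without advancing time (a new reading comes with each control period).
- env.grab_frame(name): name is "scene" or "top" or "wrist"; returns the picture (480x640x3 uint8, red, green, blue); there is no depth.
- env.camera_params(name): a dict with "intrinsics" (3x3 intrinsics, pixels), "dist_coeffs" ([k1, k2, p1, p2, k3] as OpenCV has them; the pictures are not rectified), "R" (3x3) and "t" (3): a world point X has camera coordinates R X + t. Camera axes: x right, y down, z forward; pixel columns grow to the right and rows downward; lengths in m; the calibration is good to about 2 mm. A picture is of the moment at which its call begins: read the wrist's pose just before it. camera_params takes no time and is no camera call; for the wrist camera it gives the pose at the moment of the call.
- env.close_job(): hands the job in, once; it reports no verdict.
The state is a dict: "time": time; "q": joint angles; "joint_vel": joint speeds; "joint_efforts": joint torques, N m; "tool_pos": TCP position; "orientation": TCP orientation; "force": force on the tool from outside, world axes, zero at the start; "torque": the same for the moment, N m; "opening": opening from 0.0 (shut) to 1.0 (fully open).
Only numpy, scipy, OpenCV 4.12 (cv2) and the standard library are available. Lean on these libraries where they do the work, as an engineer would, in place of code of your own. Each camera call takes 0.05 s, during which the arm holds its last target. There are 200 camera calls.

TASK

Stand the loose small sample pot upright in the tote that already holds one just like it. Then set the empty tote gently on top of that one, turned to the opposite facing so that its feet stand on the lower rim and it stacks clear of the pots instead of nesting down onto them. Leave the loaded tote where it stands and do not disturb the other things on the bench.

Things in the scene. Friction and masses are not known exactly. Their poses are not given: they have to be found in the camera images.
- tote_a: Lower tote, already holding one small pot: open grey stack-nest tote, 228 mm long (x) over its end columns, 68 mm wide (y), 82 mm high, 260 g, loose. Origin: centre of underside; z up. Its long sides are upright, 68 mm apart over the top 17 mm (2 mm walls), and taper to 57 mm at the base. Inner floor 3 mm above the origin, 184 x 53 mm; inside at the rim 196 x 64 mm.
- tote_a_wide_end (a point): Rim of tote_a over the one wide hollow foot column (24 mm wide, mid-end, white card slip) of its -x end: 105 mm from the origin along -x, 82 mm up. The +x end has two narrow columns (10 mm wide, 22 mm off the middle). Column feet are 10 mm above the underside; at the rim the columns are open pockets between flat seats 14 mm deep.
- tote_b: Empty tote, to go on top: same shape, size, origin and axes as tote_a (180 to 370 g). Grip it at mid-length across its 68 mm rim. Facing like tote_a it would nest: its columns slide into the pockets and it drops to about 40 mm above tote_a's origin, or onto the pots. With its x axis opposite to tote_a's, its feet stand on the seats.
- tote_b_wide_end (a point): Rim of tote_b over its one wide column: 105 mm from its origin along -x, 82 mm above its underside. Properly stacked, this point lies over the two-column (+x) end of tote_a, tote_b's origin is about 73 mm straight above tote_a's, and its base reaches 10 mm into the lower rim with about 3 mm play all round.
- pot: Loose small sample pot, closed, red lid, 48 mm diameter, 60 mm high, upright on the bench. Origin: centre of underside; z up. Tote_a's floor is free from its -x end to about 30 mm on the +x side of its origin; with the pot centred 28 mm on the -x side there is room for fingers that close along the tote's x axis.
- pot_in: The identical small pot that already stands in tote_a, about 62 mm from the tote's origin along +x. Origin: centre of its underside.
- big_pot: Bystander: a bigger sample pot with a white ribbed lid, 54 mm diameter, 68 mm high; not to be moved. Origin: centre of its underside.
- dropper: Bystander: amber dropper bottle, 36 mm diameter, 101 mm high. Origin: centre of its underside.
Things that resemble listed ones, but are neither listed nor needed, are in the scene too. What is shaped like the pot_in but black, green or pink is not meant.

How it is judged:
By the outcome, as a careful person would: the job done as asked, in the order asked, and still so for the second after the job is handed in, with the robot touching nothing.
It also fails if it takes over 62 s, if anything falls off the work surface, if the arm or the gripper's body presses on something with over 40 N, if the wrist force passes 120 N, or if a joint passes its speed limit or range.

## Working session

There is one attempt and no reset: what is moved stays moved. The work goes in short steps, Python scripts to look and compute and a shell command to move; the robot and the scene stay as the last step left them, time stands still between calls to the robot, and variables do not carry over. Pictures are saved under pics/ and viewed, about 8 in all and at most 12, crops included, and the job is handed in when it is done.

```bash
mkdir -p pics; python3 - <<'E'
from rig import env
import cv2,numpy as np
for n in("scene","top"):
    cv2.imwrite(f"pics/{n}0.png",env.grab_frame(n)[:,:,::-1])
    p=env.camera_params(n);print(n,{k:np.round(v,3).tolist() for k,v in p.items()})
s=env.read_state();print(s['time'],s['tool_pos'],s['orientation'],s['opening'])
E
```

```text
scene {'intrinsics': [[532.04, 0.0, 322.051], [0.0, 532.04, 234.82], [0.0, 0.0, 1.0]], 'dist_coeffs': [-0.123, 0.0, 0.0, 0.0, 0.0], 'R': [[0.81, -0.586, 0.019], [-0.291, -0.43, -0.855], [0.509, 0.687, -0.519]], 't': [-0.454, 0.237, 1.356]}
top {'intrinsics': [[477.385, 0.0, 326.501], [0.0, 477.385, 231.512], [0.0, 0.0, 1.0]], 'dist_coeffs': [-0.019, 0.0, 0.0, 0.0, 0.0], 'R': [[0.02, -1.0, 0.005], [-0.996, -0.02, -0.084], [0.084, -0.003, -0.996]], 't': [-0.027, 0.545, 1.446]}
0.1 [ 0.20376096 -0.5637983   0.24152231] [[ 3.39852826e-01 -9.40478485e-01 -5.24771755e-04]
 [-9.40477364e-01 -3.39853231e-01  1.45227695e-03]
 [-1.54418061e-03 -2.44690261e-08 -9.99998808e-01]] 0.9977300035304087
```

View pics/top0.png

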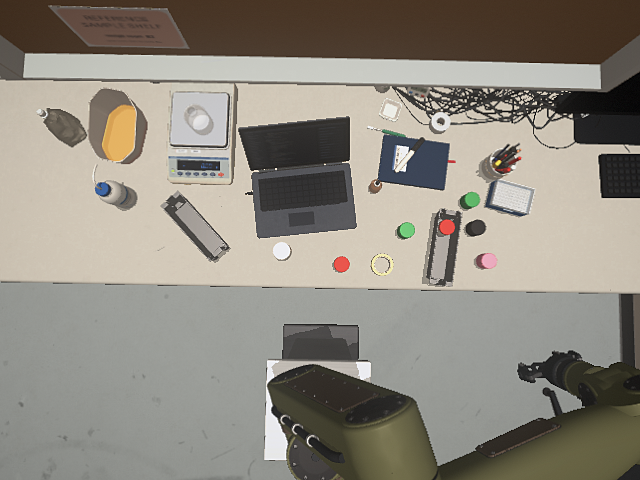

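View pics/scene0.png

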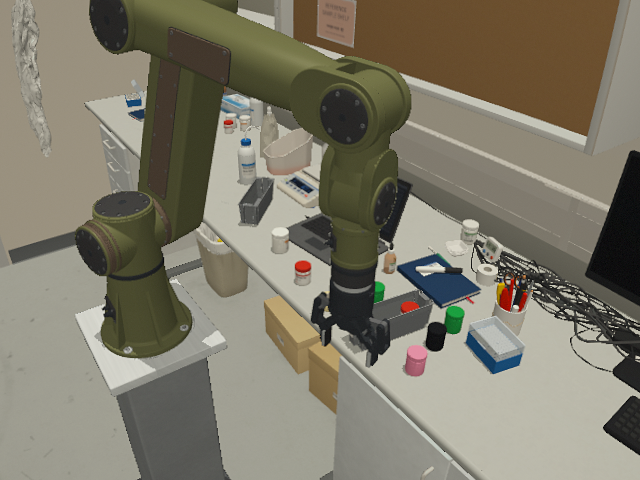

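The top view shows tote_a at about (442,247) with the red pot inside at (447,227), the empty tote_b at (195,227), the loose red pot at (342,264), the big pot at (282,251) and the dropper at (375,186). I'll enlarge the totes next.

```bash
cat > h.py <<'E'
from rig import env
import cv2,numpy as np
def pix2w(n,uv,z,p=None):
    p=p or env.camera_params(n);K=np.array(p['intrinsics']);R=np.array(p['R']);t=np.array(p['t'])
    u=cv2.undistortPoints(np.array(uv,float).reshape(-1,1,2),K,np.array(p['dist_coeffs'])).reshape(-1,2)
    d=np.c_[u,np.ones(len(u))]@R; c=-R.T@t
    return (c+d*((z-c[2])/d[:,2:3]))[:,:2]
E
python3 - <<'E'
import cv2,numpy as np
im=cv2.imread('pics/top0.png')
a=cv2.resize(im[185:270,155:235],None,fx=5,fy=5,interpolation=cv2.INTER_CUBIC)
b=cv2.resize(im[205:290,420:500],None,fx=5,fy=5,interpolation=cv2.INTER_CUBIC)
cv2.imwrite('pics/crop.png',np.hstack([a,b]))
from h import pix2w
print(pix2w('top',[[342,264],[282,251]],.06), pix2w('top',[[447,227]],.063))
E
```

```text
[[ 0.44609902 -0.0645941 ]
 [ 0.48129326  0.11540247]] [[ 0.56307244 -0.37797082]]
```

View pics/crop.png

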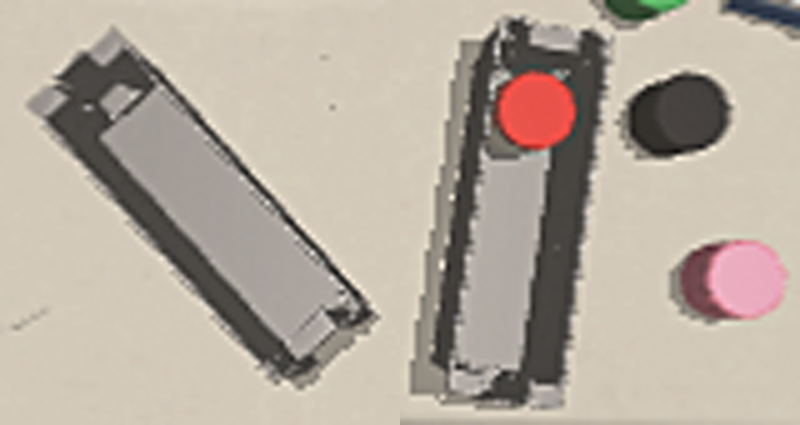

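```bash
python3 - <<'E'
import numpy as np
from h import *
B=np.array([[28,103],[112,27],[375,318],[290,385]])/5+[155,185]
A=np.array([[497,18],[608,35],[563,405],[445,390]])/5+[340,205]
for n,P in (('B',B),('A',A)):
    w=pix2w('top',P,.082);print(n,w.round(4).tolist())
    print([round(float(np.linalg.norm(w[i]-w[(i+1)%4])),4) for i in range(4)],w.mean(0))
    for i in range(4):
        d=w[(i+1)%4]-w[i];print(np.degrees(np.arctan2(d[1],d[0])).round(1))
# B: wide end = first two (upper-left), +x end last two ; A: +x end first two
E
```

```text
B [[0.6078, 0.4777], [0.6544, 0.4298], [0.4844, 0.2667], [0.444, 0.3153]]
[0.0668, 0.2356, 0.0632, 0.2307] [0.5476406  0.37239444]
-45.8
-136.2
129.8
44.8
A [[0.6157, -0.3505], [0.6069, -0.4167], [0.3877, -0.3894], [0.3951, -0.32]]
[0.0668, 0.2209, 0.0699, 0.2227] [ 0.5013281  -0.36915929]
-97.6
172.9
83.9
-7.9
```

```bash
python3 -m jog '[1,0.024,0.05,0,0.109, 1,0.024,0.05,0,0.109, 1,0.024,0.05,0,0.109, 1,0.024,0.05,0,0.109, 1,0.024,0.05,0,0.109, 1,0.024,0.05,0,0.109, 1,0.024,0.05,0,0.109, 1,0.024,0.05,0,0.109, 1,0.024,0.05,0,0.109, 1,0.024,0.05,0,0.109, 1,0,0,0,0]' 50
python3 - <<'E'
from h import *
s=env.read_state();o=s['orientation'];print(s['tool_pos'],np.degrees(np.arctan2(o[1,0],o[0,0])),s['q'])
p=env.camera_params('wrist');im=env.grab_frame('wrist')
cv2.imwrite('pics/w1.png',im[:,:,::-1]);
hsv=cv2.cvtColor(im,cv2.COLOR_RGB2HSV);m=((hsv[...,0]<8)|(hsv[...,0]>172))&(hsv[...,1]>150)&(hsv[...,2]>90)
n,l,st,c=cv2.connectedComponentsWithStats(m.astype(np.uint8))
for i in range(1,n):
  if st[i,4]>300: print(st[i],c[i],pix2w('wrist',[c[i]],.058,p))
E
```

```text
time: 1.48
tool_pos: [0.4466, -0.0468, 0.2376]
orientation: [[0.995, -0.1, -0.004], [-0.1, -0.995, 0.002], [-0.004, -0.001, -1.0]]
force: [-0.1, -1.0, 0.3]
opening: 1.001
[ 0.44664088 -0.04682593  0.2376164 ] -5.712791029958613 [-1.05503944e-01  3.53866886e-02 -3.93519872e-01  1.14575513e+00
  1.46745512e-03  1.56499943e+00]
[ 291  205   59   58 2701] [319.59829693 233.42947057] [[ 0.44641303 -0.06299611]]
```

View pics/w1.png

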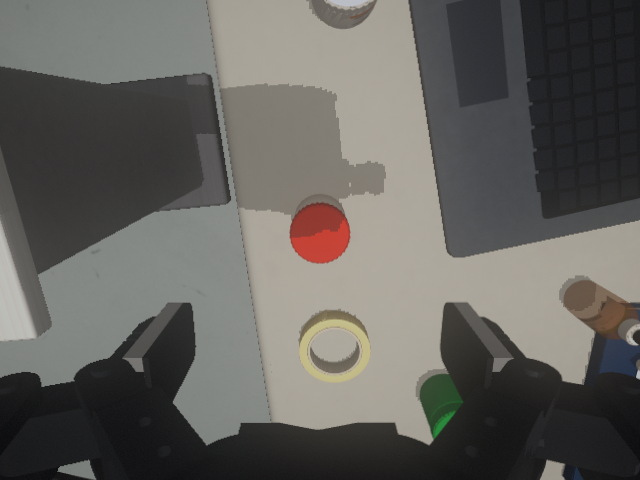

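The wrist view shows the red lid at pixel (320,233), which gives (0.446,-0.063) and agrees with the top view. The laptop and tape are clear of the jaws, so I'll descend and grasp.

```bash
python3 -m jog '[1,0,-0.017,0,-0.03, 1,0,0,-0.05,0, 1,0,0,-0.05,0, 1,0,0,-0.05,0, 1,0,0,-0.03,0, 1,0,0,-0.02,0, 1,0,0,0,0]'
```

```text
time: 2.4
tool_pos: [0.4415, -0.0818, 0.0329]
orientation: [[0.987, -0.164, -0.003], [-0.164, -0.987, -0.004], [-0.003, 0.004, -1.0]]
force: [-0.3, 0.0, -0.6]
opening: 0.998
```

```bash
python3 -m jog '[1,0.005,0.018,0,0.03, 1,0,0,0,0, 1,0,0,0,0]'
```

```text
time: 2.78
tool_pos: [0.4485, -0.0652, 0.0354]
orientation: [[0.991, -0.137, 0.001], [-0.137, -0.991, -0.005], [0.001, 0.004, -1.0]]
force: [0.9, -0.1, 0.2]
opening: 0.999
```

```bash
python3 -m jog '[-1,0,0,0,0, -1,0,0,0,0, -1,0,0,0,0, -1,0,0,0,0, -1,0,0,0,0, -1,0,0,0,0, -1,0,0,0,0]' 40; python3 -m jog '[-1,0,0,0.03,0, -1,0,0,0.04,0, -1,0,0,0.04,0, -1,0,0,0.03,0, -1,0,0,0.01,0, -1,0,0,0,0, -1,0,0,0,0]'
```

```text
time: 3.65
tool_pos: [0.4493, -0.0652, 0.0365]
orientation: [[0.991, -0.136, 0.003], [-0.136, -0.991, -0.005], [0.003, 0.005, -1.0]]
force: [-0.8, 0.4, 1.8]
opening: 0.546
time: 4.53
tool_pos: [0.446, -0.0648, 0.1871]
orientation: [[0.991, -0.136, -0.004], [-0.136, -0.991, -0.004], [-0.003, 0.005, -1.0]]
force: [0.3, 0.2, -2.2]
opening: 0.544
```

```bash
python3 -m jog '[-1,0.004,-0.043,0,0, -1,0.004,-0.043,0,0, -1,0.004,-0.043,0,0, -1,0.004,-0.043,0,0, -1,0.004,-0.043,0,0, -1,0.004,-0.043,0,0, -1,0.004,-0.035,0,0, -1,0,0,0,0, -1,0,0,0,0, -1,0,0,0,0]'
python3 - <<'E'
from h import *
s=env.read_state();o=s['orientation'];print(s['tool_pos'],np.degrees(np.arctan2(o[1,0],o[0,0])),s['q'])
p=env.camera_params('wrist');print(p);im=env.grab_frame('wrist')
cv2.imwrite('pics/w2.png',im[:,:,::-1])
E
```

```text
time: 5.78
tool_pos: [0.4668, -0.3614, 0.1711]
orientation: [[0.991, -0.133, -0.023], [-0.133, -0.991, 0.009], [-0.024, -0.006, -1.0]]
force: [0.3, -0.1, -0.2]
opening: 0.547
[ 0.46680932 -0.36141529  0.17107737] -7.624147938413222 [-0.65500131  0.3516661  -0.15936213  1.08371571 -0.00705745  1.04901666]
{'intrinsics': array([[415.24995857,   0.        , 317.53904131],
       [  0.        , 415.24995857, 237.20330737],
       [  0.        ,   0.        ,   1.        ]]), 'dist_coeffs': array([-0.02152758,  0.        ,  0.        ,  0.        ,  0.        ]), 'R': array([[ 0.99099047, -0.1318573 , -0.02348473],
       [-0.12106087, -0.95687911,  0.264058  ],
       [-0.05729002, -0.25883589, -0.96422085]]), 't': array([-0.50661006, -0.3047495 ,  0.24259186])}
```

View pics/w2.png

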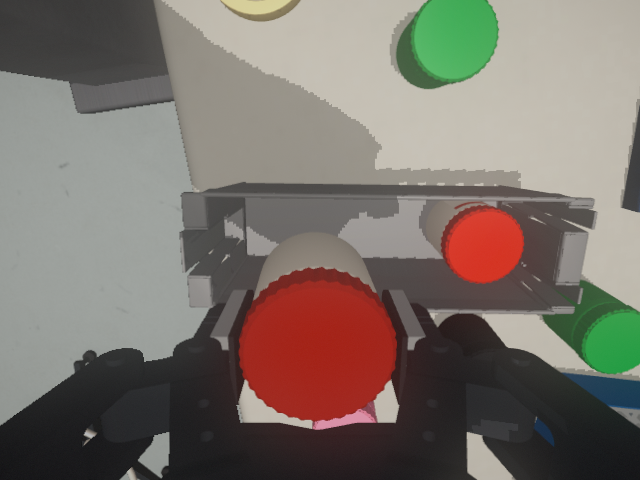

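The wrist view shows the held pot upright in the jaws with its lid at (318,345). Tote_a's rim runs from about (182,193)/(190,307) at the left (wide) end to (595,200)/(582,308) at the right. pot_in's lid is at (483,244).

```bash
python3 - <<'E'
from h import *
w=pix2w('wrist',[[182,193],[190,307],[595,200],[582,308],[587,257],[250,184],[520,187],[400,305]],.082)
print(w.round(4),w[:4].mean(0)); print(pix2w('wrist',[[483,244]],.063))
s=env.read_state();print(s['tool_pos'],s['orientation'][:,2])
E
python3 - <<'E'
import cv2
im=cv2.imread('pics/w2.png');cv2.imwrite('pics/w2c.png',cv2.resize(im[170:320,160:340],None,fx=4,fy=4,interpolation=cv2.INTER_CUBIC))
E
```

```text
[[ 0.3965 -0.3209]
 [ 0.3865 -0.3872]
 [ 0.6158 -0.3528]
 [ 0.6111 -0.4155]
 [ 0.6127 -0.3847]
 [ 0.434  -0.3209]
 [ 0.576  -0.3408]
 [ 0.5076 -0.4006]] [ 0.50246162 -0.36910771]
[[ 0.56232159 -0.37632731]]
[ 0.46679112 -0.36131506  0.17117762] [-0.02331429  0.00894946 -0.99968813]
```

View pics/w2c.png

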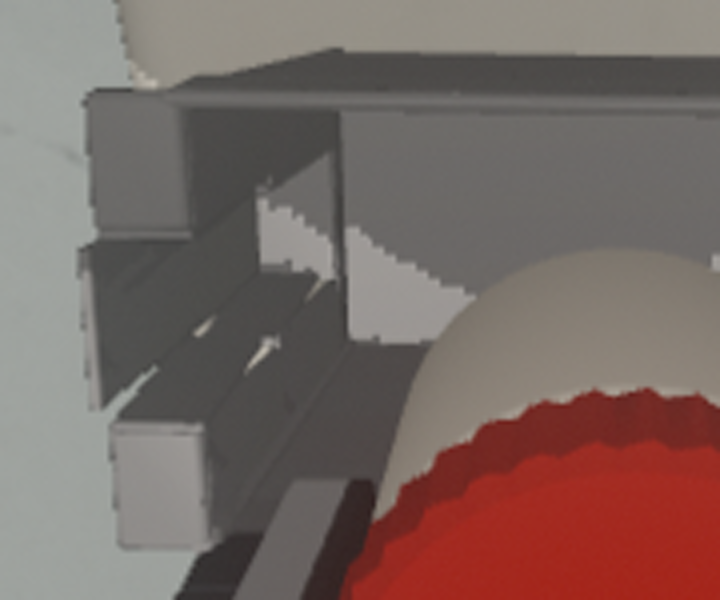

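```bash
python3 -m jog '[-1,0.008,-0.004,0,0, -1,0,0,-0.02,0, -1,0,0,-0.02,0, -1,0,0,0,0, -1,0,0,0,0]'
```

```text
time: 6.45
tool_pos: [0.4786, -0.3643, 0.1327]
orientation: [[0.992, -0.129, -0.02], [-0.128, -0.992, 0.007], [-0.02, -0.004, -1.0]]
force: [-0.1, 0.0, -1.5]
opening: 0.542
```

```bash
python3 -m jog '[-1,-0.004,-0.001,-0.02,-0.005, -1,0,0,-0.02,0, -1,0,0,-0.02,0, -1,0,0,-0.01,0, -1,0,0,0,0, -1,0,0,0,0]'
```

```text
time: 7.2
tool_pos: [0.479, -0.3678, 0.0677]
orientation: [[0.991, -0.133, -0.011], [-0.133, -0.991, 0.0], [-0.011, 0.001, -1.0]]
force: [0.1, 0.5, -0.3]
opening: 0.547
```

```bash
python3 -m jog '[-1,-0.005,0.003,0,0, -1,0,0,0,0, -1,0,0,-0.01,0, -1,0,0,0,0, -1,0,0,0,0]'
```

```text
time: 7.82
tool_pos: [0.4744, -0.3652, 0.0586]
orientation: [[0.991, -0.133, -0.009], [-0.133, -0.991, -0.001], [-0.009, 0.002, -1.0]]
force: [1.0, -0.1, -0.9]
opening: 0.546
```

```bash
python3 -m jog '[-1,0,0,-0.008,0, -1,0,0,-0.006,0, -1,0,0,0,0, -1,0,0,0,0]'; python3 -m jog '[-1,-0.001,0,-0.004,0, -1,0,0,0,0, -1,0,0,0,0]'
```

```text
time: 8.32
tool_pos: [0.4742, -0.3651, 0.0432]
orientation: [[0.991, -0.133, -0.01], [-0.133, -0.991, -0.001], [-0.01, 0.002, -1.0]]
force: [0.5, -0.3, -0.1]
opening: 0.546
time: 8.7
tool_pos: [0.4737, -0.3654, 0.0398]
orientation: [[0.991, -0.133, -0.008], [-0.133, -0.991, -0.001], [-0.008, 0.002, -1.0]]
force: [-0.1, 0.1, -0.9]
opening: 0.547
```

```bash
python3 -m jog '[-1,0,0,-0.002,0, -1,0,0,0,0]'; python3 -m jog '[0.5,0,0,0,0, 0.5,0,0,0,0, 0.5,0,0,0,0, 0.5,0,0,0,0]'; python3 -m jog '[0.5,0,0,0.015,0, 0.5,0,0,0.03,0, 0.5,0,0,0.04,0, 0.5,0,0,0.05,0, 1,0,0,0.05,0, 1,0,0,0,0, 1,0,0,0,0]'
python3 - <<'E'
from h import *
s=env.read_state()
p=env.camera_params('wrist');im=env.grab_frame('wrist')
cv2.imwrite('pics/w3.png',im[:,:,::-1])
hsv=cv2.cvtColor(im,cv2.COLOR_RGB2HSV);m=((hsv[...,0]<8)|(hsv[...,0]>172))&(hsv[...,1]>150)&(hsv[...,2]>90)
n,l,st,c=cv2.connectedComponentsWithStats(m.astype(np.uint8))
for i in range(1,n):
  if st[i,4]>300: print(st[i],c[i],pix2w('wrist',[c[i]],.063,p))
E
```

```text
time: 8.95
tool_pos: [0.4738, -0.3658, 0.04]
orientation: [[0.991, -0.133, -0.008], [-0.133, -0.991, -0.002], [-0.007, 0.003, -1.0]]
force: [-1.1, 0.1, -0.2]
opening: 0.547
time: 9.45
tool_pos: [0.4737, -0.3658, 0.0393]
orientation: [[0.991, -0.133, -0.008], [-0.133, -0.991, -0.002], [-0.008, 0.003, -1.0]]
force: [1.5, 0.4, -0.1]
opening: 0.747
time: 10.32
tool_pos: [0.4728, -0.3651, 0.2353]
orientation: [[0.991, -0.133, -0.006], [-0.133, -0.991, -0.004], [-0.005, 0.005, -1.0]]
force: [-0.5, 1.2, -0.4]
opening: 0.996
[ 287  180   62   63 3031] [317.6252062  211.38898053] [[ 0.47264272 -0.36323015]]
[ 407  184   65   62 3100] [439.36870968 214.41129032] [[ 0.56256735 -0.37741168]]
```

View pics/w3.png

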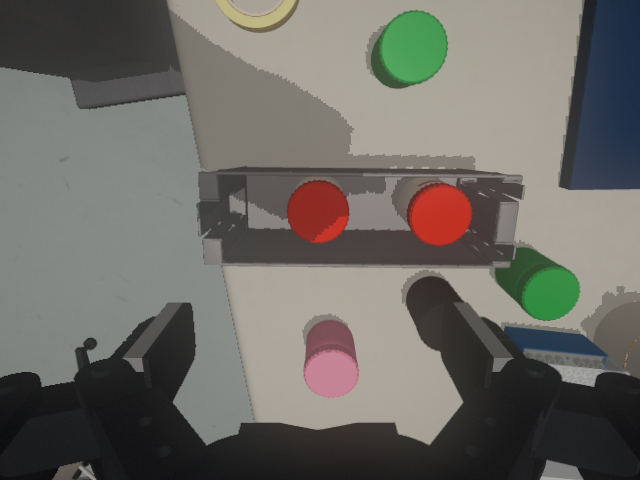

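Both red pots now stand upright in tote_a. The lids are at (318,211) and (439,214), which gives (0.4726,-0.363) and (0.5626,-0.377). Next I go to tote_b, turning towards the grip yaw of about 134°.

```bash
python3 - <<'E'
from h import *
s=env.read_state();print(s['tool_pos'])
w=pix2w('wrist',[[199,173],[205,264],[523,178],[514,266]],.082);print(w.round(4),w.mean(0))
E
python3 -m jog '[1,0,0.04,0.005,0.12, 1,0.005,0.05,0,0.155, 1,0.005,0.05,0,0.155, 1,0.005,0.05,0,0.155, 1,0.005,0.05,0,0.155, 1,0.005,0.05,0,0.155, 1,0.005,0.05,0,0.155, 1,0.005,0.05,0,0.155, 1,0.005,0.05,0,0.155, 1,0,0,0,0, 1,0,0,0,0]'
```

```text
[ 0.47299469 -0.3652735   0.23549777]
[[ 0.3967 -0.3221]
 [ 0.3872 -0.3873]
 [ 0.6164 -0.3545]
 [ 0.61   -0.4183]] [ 0.50256074 -0.37057464]
time: 11.75
tool_pos: [0.5038, 0.0887, 0.2262]
orientation: [[0.296, 0.955, -0.018], [0.955, -0.297, -0.014], [-0.019, -0.013, -1.0]]
force: [-0.2, -0.6, -0.3]
opening: 0.997
```

```bash
python3 -m jog '[1,0.006,0.04,0.002,0.15, 1,0.006,0.04,0.002,0.15, 1,0.006,0.04,0.002,0.15, 1,0.006,0.04,0.002,0.15, 1,0.006,0.04,0.002,0.15, 1,0.006,0.04,0.002,0.15, 1,0.006,0.025,0.002,0.12, 1,0,0,0,0, 1,0,0,0,0, 1,0,0,0,0]'
python3 - <<'E'
from h import *
s=env.read_state();o=s['orientation'];print(s['tool_pos'],np.degrees(np.arctan2(o[1,0],o[0,0])),s['q'])
cv2.imwrite('pics/w4.png',env.grab_frame('wrist')[:,:,::-1])
E
```

```text
time: 13.0
tool_pos: [0.548, 0.3444, 0.235]
orientation: [[-0.659, 0.752, -0.002], [0.752, 0.659, -0.033], [-0.023, -0.023, -0.999]]
force: [-0.4, 0.2, 0.0]
opening: 1.0
[0.54798301 0.34435022 0.23500099] 131.2594500384857 [ 0.57407981  0.4239643   0.09346473  1.25996929 -0.02638845 -0.14550299]
```

View pics/w4.png

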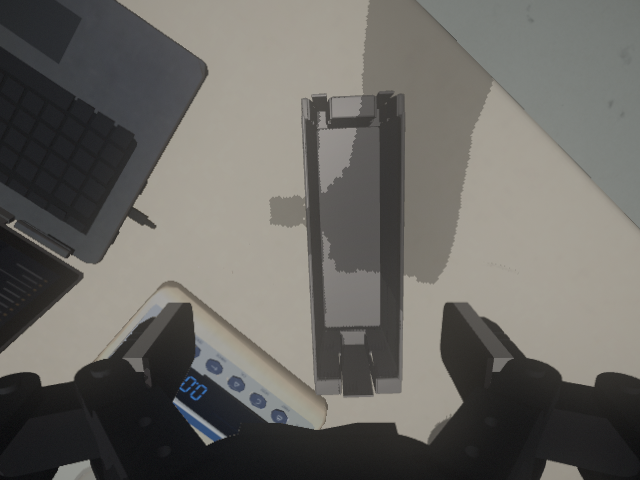

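tote_b's rim corners are at about (303,98), (404,95), (402,392) and (316,393). The two-column end, with its middle seat, is at the top of the view and the wide pocket is at the bottom (359,365), as in the top camera.

```bash
python3 - <<'E'
from h import *
s=env.read_state();print(s['tool_pos'],s['orientation'][:,2])
w=pix2w('wrist',[[303,98],[404,95],[402,392],[316,393]],.082);print(w.round(4),w.mean(0))
for i in range(4):
    d=w[(i+1)%4]-w[i];print(np.linalg.norm(d).round(4),np.degrees(np.arctan2(d[1],d[0])).round(1))
E
```

```text
[0.54799254 0.34429142 0.23505995] [-0.00209694 -0.03291984 -0.9994558 ]
[[0.4919 0.2766]
 [0.447  0.3249]
 [0.6064 0.4779]
 [0.6523 0.4286]] [0.5494026  0.37699303]
0.066 132.9
0.2209 43.8
0.0674 -47.1
0.221 -136.5
```

```bash
python3 -m jog '[1,0.001,0.032,0,0.04, 1,0,0,0,0, 1,0,0,-0.04,0, 1,0,0,-0.04,0, 1,0,0,-0.04,0, 1,0,0,0,0, 1,0,0,0,0]'
```

```text
time: 13.92
tool_pos: [0.5508, 0.3702, 0.1167]
orientation: [[-0.681, 0.732, 0.003], [0.732, 0.681, -0.033], [-0.026, -0.02, -0.999]]
force: [0.8, -0.1, 1.3]
opening: 1.0
```

```bash
python3 -m jog '[1,-0.002,0.006,0,0.012, 1,0,0,0,0, 1,0,0,-0.03,0, 1,0,0,-0.02,0, 1,0,0,0,0, 1,0,0,0,0]'
```

```text
time: 14.68
tool_pos: [0.5533, 0.3801, 0.0749]
orientation: [[-0.691, 0.723, 0.015], [0.723, 0.691, -0.025], [-0.029, -0.006, -1.0]]
force: [0.4, 0.3, 0.0]
opening: 0.995
```

```bash
python3 -m jog '[1,-0.004,-0.004,0,0, 1,0,0,0,0, 1,0,0,-0.014,0, 1,0,0,0,0, 1,0,0,0,0]'
python3 - <<'E'
from h import *
cv2.imwrite('pics/w5.png',env.grab_frame('wrist')[:,:,::-1])
E
```

```text
time: 15.3
tool_pos: [0.5501, 0.3766, 0.0624]
orientation: [[-0.69, 0.723, 0.018], [0.723, 0.691, -0.023], [-0.029, -0.003, -1.0]]
force: [0.6, 0.4, -0.5]
opening: 0.999
```

View pics/w5.png

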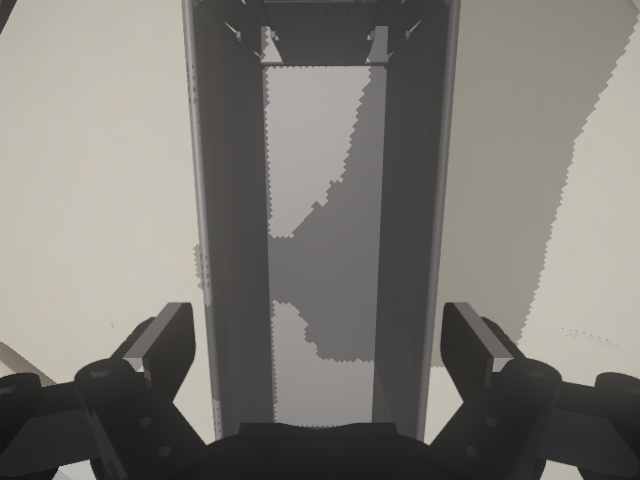

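The wrist view shows the jaws straddling tote_b's rim. The rim edges are at about (208,330) and (435,330), between the pads at 193 and 443. I'll close the jaws a little lower.

```bash
python3 -m jog '[1,0,0,-0.004,0, 1,0,0,0,0, -1,0,0,0,0, -1,0,0,0,0, -1,0,0,0,0, -1,0,0,0,0, -1,0,0,0,0, -1,0,0,0,0]' 60; python3 -m jog '[-1,0,0,0.02,0, -1,0,0,0,0, -1,0,0,0.03,0, -1,0,0,0.04,0, -1,0,0,0.04,0, -1,0,0,0.03,0, -1,0,0,0,0, -1,0,0,0,0]'
```

```text
time: 16.35
tool_pos: [0.5499, 0.3769, 0.0583]
orientation: [[-0.691, 0.723, 0.018], [0.723, 0.691, -0.023], [-0.029, -0.003, -1.0]]
force: [-0.7, 0.1, 0.3]
opening: 0.788
time: 17.35
tool_pos: [0.5448, 0.3724, 0.21]
orientation: [[-0.691, 0.723, 0.004], [0.723, 0.69, -0.033], [-0.027, -0.02, -0.999]]
force: [-0.5, -0.2, -3.8]
opening: 0.785
```

```bash
python3 -m jog '[-1,-0.002,-0.03,0.002,-0.04, -1,-0.003,-0.045,0.002,-0.06, -1,-0.003,-0.045,0.002,-0.06, -1,-0.003,-0.045,0.002,-0.06, -1,-0.003,-0.045,0.002,-0.06, -1,-0.003,-0.045,0.002,-0.06, -1,-0.003,-0.045,0.002,-0.06, -1,-0.003,-0.045,0.002,-0.06, -1,-0.003,-0.045,0.002,-0.06, -1,-0.003,-0.03,0,-0.04, -1,0,0,0,0, -1,0,0,0,0]'
```

```text
time: 18.85
tool_pos: [0.5004, -0.062, 0.201]
orientation: [[-0.186, 0.981, -0.05], [0.982, 0.184, -0.03], [-0.021, -0.055, -0.998]]
force: [0.4, 0.2, -3.6]
opening: 0.79
```

```bash
python3 -m jog '[-1,0.001,-0.03,0.003,-0.03, -1,0.001,-0.04,0.003,-0.04, -1,0.001,-0.04,0.003,-0.04, -1,0.001,-0.04,0.003,-0.04, -1,0.001,-0.04,0.003,-0.04, -1,0.001,-0.04,0.003,-0.04, -1,0.001,-0.04,0.003,-0.04, -1,0,-0.02,0,-0.02, -1,0,0,0,0, -1,0,0,0,0, -1,0,0,0,0]'
```

```text
time: 20.23
tool_pos: [0.5095, -0.3457, 0.2139]
orientation: [[0.089, 0.994, -0.064], [0.996, -0.09, -0.005], [-0.01, -0.063, -0.998]]
force: [-0.6, -0.0, -3.6]
opening: 0.784
```

```bash
python3 -m jog '[-1,-0.007,-0.024,0,-0.045, -1,0,0,0,0, -1,0,0,0,0]'|sed -n 2,3p; python3 -m jog '[-1,0,0,0.04,0, -1,0,0,0,0, -1,0,0,0,0]'|sed -n 2,3p;  python3 -m jog '[-1,0,0,-0.01,0, -1,0,0,-0.01,0, -1,0,0,-0.01,0, -1,0,0,-0.01,0, -1,0,0,0,0, -1,0,0,0,0]'|sed -n 2,3p; python3 -c "
from rig import env;print(env.read_state()['q'])"
```

```text
tool_pos: [0.5026, -0.369, 0.2143]
orientation: [[0.134, 0.989, -0.064], [0.991, -0.134, -0.002], [-0.01, -0.063, -0.998]]
tool_pos: [0.5021, -0.3683, 0.2539]
orientation: [[0.133, 0.989, -0.065], [0.991, -0.134, -0.0], [-0.009, -0.064, -0.998]]
tool_pos: [0.5003, -0.3668, 0.2069]
orientation: [[0.133, 0.989, -0.07], [0.991, -0.133, 0.003], [-0.006, -0.07, -0.998]]
[-0.61318987  0.41765358  0.01805626  1.23054278 -0.0376204  -0.47851671]
```

```bash
python3 -m jog '[-1,0,0,0.02,0, -1,0,0,0.02,0, -1,0,0,0.02,0, -1,0,0,0.02,0, -1,0,0,0.02,0, -1,0,0,0.02,0, -1,0,0,0.02,0, -1,0,0,0,0, -1,0,0,0,0]'|sed -n 2,3p; python3 -m jog '[-1,0,0,-0.06,0, -1,0,0,0,0, -1,0,0,0,0]'|sed -n 2,3p; python3 -c "
from rig import env;print(env.read_state()['q'])"
```

```text
tool_pos: [0.5012, -0.3675, 0.3548]
orientation: [[0.133, 0.989, -0.065], [0.991, -0.133, -0.001], [-0.009, -0.064, -0.998]]
tool_pos: [0.5003, -0.3669, 0.2932]
orientation: [[0.133, 0.989, -0.066], [0.991, -0.133, 0.0], [-0.008, -0.066, -0.998]]
[-0.61330804  0.38987494  0.17293982  1.4082244  -0.03771595 -0.47853722]
```

```bash
python3 -m jog '[-1,0.024,-0.018,0,0, -1,0.024,-0.018,0,0, -1,0.024,-0.018,0,0, -1,0.024,-0.018,0,0, -1,0,0,0,0, -1,0,0,0,0]'|sed -n 1,3p; python3 -c "
from rig import env;print(env.read_state()['q'])";  python3 -m jog '[-1,-0.048,0.036,0,0, -1,0,0,0,0, -1,0,0,0,0, -1,-0.048,0.036,0,0,  -1,0,0,0,0, -1,0,0,0,0]'|sed -n 1,3p;python3 -c "
from rig import env;print(env.read_state()['q'])"
```

```text
time: 23.98
tool_pos: [0.6057, -0.4457, 0.311]
orientation: [[0.133, 0.99, -0.044], [0.991, -0.134, -0.015], [-0.021, -0.042, -0.999]]
[-0.61819419  0.66685116  0.65369218  1.58484722 -0.03813439 -0.48351174]
time: 24.72
tool_pos: [0.5049, -0.3701, 0.3071]
orientation: [[0.133, 0.99, -0.052], [0.991, -0.134, -0.01], [-0.017, -0.05, -0.999]]
[-0.61318214  0.38444768  0.19695995  1.420528   -0.03793573 -0.47859618]
```

```bash
python3 -m jog '[-1,0.024,-0.018,0,0, -1,0.024,-0.018,0,0, -1,0.024,-0.018,0,0, -1,0.024,-0.018,0,0, -1,0,0,0,0, -1,0,0,0,0, -1,-0.048,0.036,0,0, -1,0,0,0,0, -1,0,0,0,0, -1,-0.048,0.036,0,0,  -1,0,0,0,0, -1,0,0,0,0]'|sed -n 1,3p; python3 -m jog '[-1,0.024,-0.018,0,0, -1,0.024,-0.018,0,0, -1,0.024,-0.018,0,0, -1,0.024,-0.018,0,0, -1,0,0,0,0, -1,0,0,0,0, -1,-0.048,0.036,0,0, -1,0,0,0,0, -1,0,0,0,0, -1,-0.048,0.036,0,0,  -1,0,0,0,0, -1,0,0,0,0]'|sed -n 1,3p
```

```text
time: 26.22
tool_pos: [0.5104, -0.3741, 0.3091]
orientation: [[0.133, 0.99, -0.046], [0.991, -0.134, -0.014], [-0.02, -0.044, -0.999]]
time: 27.72
tool_pos: [0.5163, -0.3784, 0.3106]
orientation: [[0.133, 0.99, -0.04], [0.991, -0.134, -0.018], [-0.024, -0.037, -0.999]]
```

```bash
python3 -m jog '[-1,0.04,-0.03,0,0, -1,0.04,-0.03,0,0, -1,0,0,0,0, -1,0,0,0,0]'|sed -n 1,3p; python3 -m jog '[-1,-0.024,0.018,0,0, -1,0,0,0,0, -1,0,0,0,0, -1,-0.024,0.018,0,0, -1,0,0,0,0, -1,0,0,0,0, -1,-0.024,0.018,0,0,  -1,0,0,0,0, -1,0,0,0,0]'|sed -n 1,3p
```

```text
time: 28.22
tool_pos: [0.6017, -0.4424, 0.3135]
orientation: [[0.134, 0.99, -0.033], [0.991, -0.134, -0.023], [-0.027, -0.03, -0.999]]
time: 29.35
tool_pos: [0.5319, -0.3899, 0.3192]
orientation: [[0.134, 0.991, -0.023], [0.99, -0.135, -0.03], [-0.033, -0.019, -0.999]]
```

```bash
python3 -m jog '[-1,-0.016,0.011,0,0, -1,0,0,0,0, -1,0,0,0,0, -1,-0.013,0.009,0,0, -1,0,0,0,0, -1,0,0,0,0]'|sed -n 1,3p; python3 -m jog '[-1,0,0,-0.04,0, -1,0,0,0,0, -1,0,0,0,0, -1,0,0,-0.04,0, -1,0,0,0,0,-1,0,0,0,0]'|sed -n 1,3p; 
```

```text
time: 30.1
tool_pos: [0.5075, -0.3733, 0.3188]
orientation: [[0.134, 0.991, -0.02], [0.99, -0.135, -0.032], [-0.035, -0.015, -0.999]]
time: 30.85
tool_pos: [0.5123, -0.3768, 0.2453]
orientation: [[0.134, 0.991, -0.011], [0.99, -0.135, -0.039], [-0.04, -0.006, -0.999]]
```

```bash
python3 -m jog '[-1,-0.010,0.007,0,0, -1,0,0,0,0, -1,0,0,0,0, -1,0,0,-0.04,0, -1,0,0,0,0,-1,0,0,0,0, -1,0,0,-0.03,0, -1,0,0,0,0,-1,0,0,0,0]'|sed -n 1,3p
python3 - <<'E'
from h import *
p=env.camera_params('wrist');im=env.grab_frame('wrist');t=env.grab_frame('top');s=env.grab_frame('scene')
f=lambda a:cv2.resize(a,None,fx=3.5,fy=3.5,interpolation=cv2.INTER_CUBIC)
c=np.hstack([cv2.resize(im,(400,300)),cv2.resize(t[190:295,400:540],(400,300))])
d=cv2.resize(s[230:410,290:530],(800,300) if 0 else (400,300)); 
cv2.imwrite('pics/c6.png',np.vstack([c,np.hstack([d,np.zeros_like(d)])])[:,:,::-1])
E
```

```text
time: 31.98
tool_pos: [0.5066, -0.3728, 0.187]
orientation: [[0.135, 0.991, 0.002], [0.99, -0.135, -0.048], [-0.048, 0.009, -0.999]]
```

View pics/c6.png

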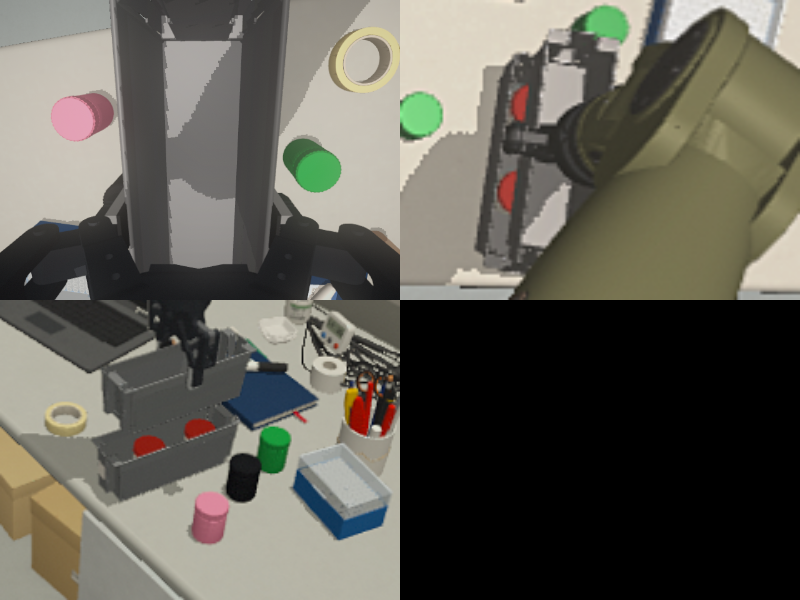

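The composite shows tote_b held level over tote_a. Its wide end is over the end with pot_in, and the bystanders are untouched. I'll lower it in steps.

```bash
python3 -m jog '[-1,-0.006,0.005,0,0, -1,0,0,0,0, -1,0,0,0,0, -1,0,0,-0.015,0, -1,0,0,0,0,-1,0,0,0,0, -1,0,0,-0.012,0, -1,0,0,0,0,-1,0,0,0,0]'|sed -n 1,4p
```

```text
time: 33.25
tool_pos: [0.4998, -0.3672, 0.1578]
orientation: [[0.135, 0.991, 0.002], [0.99, -0.135, -0.048], [-0.047, 0.008, -0.999]]
force: [-0.3, 1.0, -3.1]
```

```bash
python3 -m jog '[-1,0.0022,-0.002,0,0, -1,0,0,0,0, -1,0,0,0,0, -1,0,0,-0.010,0, -1,0,0,0,0,-1,0,0,0,0]'|sed -n 1,4p
```

```text
time: 34.0
tool_pos: [0.5024, -0.3695, 0.1475]
orientation: [[0.135, 0.991, 0.002], [0.99, -0.135, -0.048], [-0.048, 0.009, -0.999]]
force: [0.8, 0.2, -3.2]
```

```bash
python3 - <<'E'
from h import *
s=env.grab_frame('scene');cv2.imwrite('pics/c7.png',cv2.resize(s[260:380,330:480],(750,600),interpolation=cv2.INTER_CUBIC)[:,:,::-1])
E
```

```text
(no output)
```

View pics/c7.png

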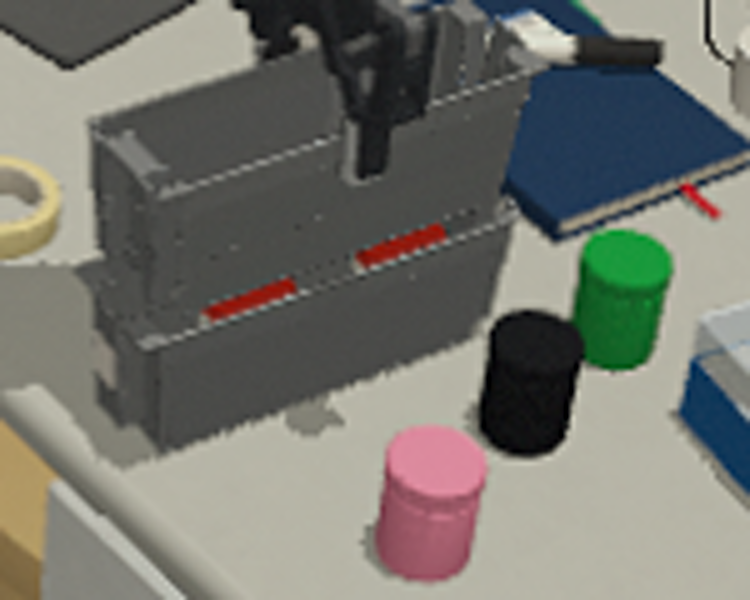

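The close view shows tote_b aligned over tote_a. The near corners are at (155,190) and (155,345), and the white slip of tote_a's wide end is under tote_b's two-column end. I'll go on down, watching the force.

```bash
python3 -m jog '[-1,-0.0004,0.0004,-0.007,0, -1,0,0,0,0,-1,0,0,0,0]' 40|sed -n 2,5p;  python3 -m jog '[-1,0,0,-0.004,0, -1,0,0,0,0,-1,0,0,0,0]'|sed -n 2,5p
```

```text
tool_pos: [0.5018, -0.369, 0.1399]
orientation: [[0.135, 0.991, 0.002], [0.99, -0.135, -0.048], [-0.047, 0.008, -0.999]]
force: [0.1, -0.1, -3.1]
opening: 0.782
tool_pos: [0.5019, -0.369, 0.1357]
orientation: [[0.135, 0.991, 0.002], [0.99, -0.135, -0.048], [-0.048, 0.009, -0.999]]
force: [0.5, 0.6, -3.5]
opening: 0.789
```

```bash
python3 -m jog '[-1,0,0,-0.002,0, -1,0,0,0,0,-1,0,0,0,0]' 25|sed -n 2,4p;  python3 -m jog '[-1,0,0,-0.0015,0, -1,0,0,0,0,-1,0,0,0,0]'|sed -n 2,4p
```

```text
tool_pos: [0.502, -0.3691, 0.1337]
orientation: [[0.135, 0.991, 0.002], [0.99, -0.135, -0.048], [-0.048, 0.009, -0.999]]
force: [-0.4, 0.5, -4.0]
tool_pos: [0.5021, -0.3692, 0.1325]
orientation: [[0.135, 0.991, 0.003], [0.99, -0.135, -0.049], [-0.048, 0.009, -0.999]]
force: [-0.7, 0.8, -2.9]
```

```bash
python3 -m jog '[-1,0,0,-0.0015,0, -1,0,0,0,0,-1,0,0,0,0]'|sed -n 2,4p;  python3 -m jog '[-1,0,0,-0.0015,0, -1,0,0,0,0,-1,0,0,0,0]'|sed -n 2,4p
```

```text
tool_pos: [0.5025, -0.3693, 0.1317]
orientation: [[0.135, 0.991, 0.004], [0.99, -0.135, -0.049], [-0.048, 0.01, -0.999]]
force: [-1.0, 0.8, 0.1]
tool_pos: [0.5027, -0.3694, 0.1313]
orientation: [[0.135, 0.991, 0.004], [0.99, -0.135, -0.05], [-0.049, 0.011, -0.999]]
force: [0.5, 0.4, 2.0]
```

Contact came at TCP z 0.1313, exactly the expected seat height, and the load has transferred. Releasing.

```bash
python3 -m jog '[0.75,0,0,0,0, 0.85,0,0,0,0, 1,0,0,0,0, 1,0,0,0,0, 1,0,0,0,0]'|sed -n 2,5p;  python3 -m jog '[1,0,0,0.02,0, 1,0,0,0,0, 1,0,0,0.03,0, 1,0,0,0.05,0, 1,0,0,0.05,0, 1,0,0,0.03,0, 1,-0.03,0.04,0,0, 1,-0.03,0.04,0,0, 1,-0.03,0.04,0,0, 1,-0.02,0.04,0,0, 1,0,0,0,0, 1,0,0,0,0]'|sed -n 1,5p
python3 - <<'E'
from h import *
s=env.grab_frame('scene');t=env.grab_frame('top');w=env.grab_frame('wrist')
z=lambda a:cv2.resize(a,(400,300),interpolation=cv2.INTER_CUBIC)
cv2.imwrite('pics/c8.png',np.vstack([np.hstack([z(s[230:380,320:520]),z(t[190:295,390:530])]),np.hstack([z(w),z(t)])])[:,:,::-1])
E
```

```text
tool_pos: [0.5034, -0.3701, 0.1313]
orientation: [[0.135, 0.991, 0.006], [0.99, -0.135, -0.051], [-0.05, 0.013, -0.999]]
force: [0.2, 0.2, 0.5]
opening: 0.997
time: 38.42
tool_pos: [0.3888, -0.2054, 0.3075]
orientation: [[0.135, 0.991, 0.001], [0.99, -0.135, -0.047], [-0.046, 0.007, -0.999]]
force: [-0.4, 0.1, 0.1]
opening: 0.999
```

View pics/c8.png

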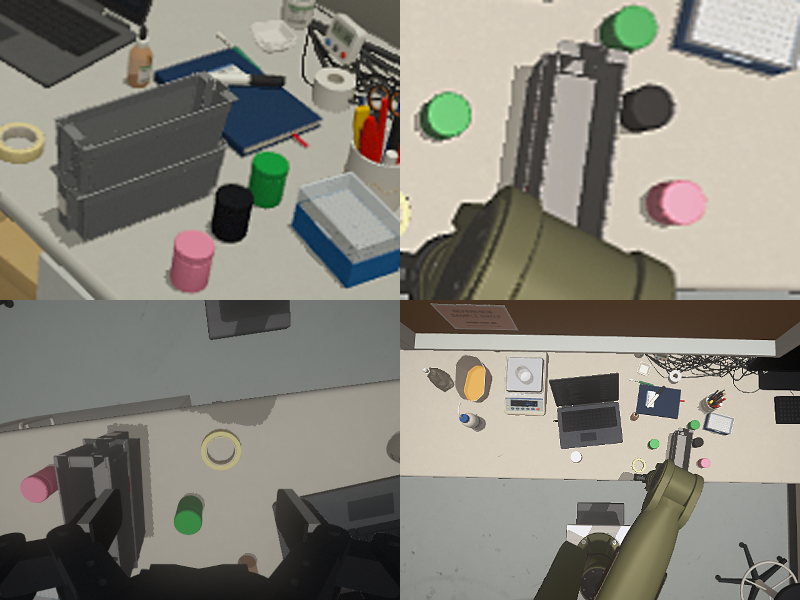

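The last picture shows tote_b standing level on tote_a. Its wide pocket is at the far end, the bystanders are in place and the gripper is clear.

```bash
python3 -c "
from rig import env;print(env.close_job())"
```

```text
the job is handed in; nothing more can be done
None
```

The job is handed in: the loose red pot stands upright in tote_a, and tote_b stands level on top, turned to the opposite facing. The moves ended at 38.4 s of the 62 s allowed.

- **Pot:** A wrist view after release gave its lid at (0.473, -0.363), about 28 mm on the -x side of tote_a's centre. The pot already in the tote had not moved, and tote_a's measured centre agreed within about 2 mm before and after.
- **Stacking:** In transit the tool tilted by about 3°, so I levelled it above tote_a before lowering. The feet met the seats at TCP height 0.1313 m, exactly the 73 mm stack height. The last reading before release showed only about 2 N of upward push.
- **Final pictures:** tote_b stands level, with its wide pocket over tote_a's two-column end. The bystanders look undisturbed and the gripper is clear. I judged these by eye: the arm hid part of the stack in the top view, and I did not re-measure tote_a's position after stacking.
- **Disagreement:** The top and wrist cameras differed by about 5 mm on tote_b's first position. I used the wrist value, and both the grasp and the fit were good.

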